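# Unhook the slide rack and set it in the staining dish

### The arm

A 6-joint arm with a two-finger parallel gripper is mounted at the origin on the work surface. World frame = base frame: x ahead of the robot, y to its left, z up, the work surface at z = 0. Lengths are in m, angles in rad, forces in N, time in s.
With the tool pointing down it reaches from about 0.35 to 0.85 m from the base axis. Payload 8.1 kg.
Tool frame: the origin (TCP) lies at the very end of the fingers, on their centre line; the grasp point (between the pads) lies 19 mm behind it; z points along the fingers, y is the line along which they close (so a half turn about z gives the same grasp; the last joint's range is limited). The gripper opens to 93 mm and grips with 3 to 60 N. Pads are 15 mm wide; open, the fingers measure 128 mm over their backs; the gripper's body (75 mm by 188 mm) begins 65 mm behind the grasp point.
Start: joints at [-1.298, 0.13, 1.488, -0, 1.523, -0.085], TCP at [0.21, -0.562, 0.194] pointing down, gripper open.
Joint ranges: [-2.96, 2.96], [-0.89, 2.26], [0.02, 2.5], [-1.34, 4.48], [0, 2.73], [-2.66, 2.66]. Speed limits (rad/s): [2.39, 2.39, 2.79, 3.14, 3.14, 3.14].

### API

Orientations are given as a rotation vector (axis times angle).
In Python, from plant import robot gives the robot as it stands. The module is installed in compiled form; this text tells all that it offers.
- The arm moves only by the tool play_rows, never from a script. Its argument "increments" is text: rows parted by semicolons, each of 5 numbers parted by spaces: the shift along the tool's x, y, z in mm, then the turn about the tool's z in degrees, then the closure, from -1 (fully open) to 1 (shut). In form: dx dy dz yaw claw; .... A call has 1 to 20 rows; each row is the pose to reach, as a shift and turn from the pose commanded when the call began, along the tool's axes at that moment; what a row does not reach only later rows make up. A row lasts 1/10 s, in which the tool goes at most 50 mm and 8.59 degrees, less where a joint would pass 70% of its speed; a pose out of reach is approached as far as the arm can. A call with a gripper value outside its range is refused whole. The fingers move at their own pace and stop on an object; "force" is the grip in N (left out, the last holds). Time passes only in rows, so rows that repeat a pose let the fingers close. It gives the time, the measured TCP pose, the force, the opening and the grip force at its end, in the units of the state.
- robot.read_state(): the state, without advancing time (a new reading comes with each control period).
- robot.read_camera(name): name is "side" or "top" or "wrist"; returns the picture (420x560x3 uint8, blue, green, red); there is no depth.
- robot.calibration(name): a dict with "vertical_fov" (degrees; the focal length in pixels is half the picture's height over the tangent of half this angle, whatever the lens; pixels are square), "cx", "cy" (the principal point, pixels), "rvec" (rotation vector, rad) and "tvec" (3), from world to camera coordinates, as OpenCV has them. Camera axes: x right, y down, z forward; pixel columns grow to the right and rows downward; lengths in m; the calibration is good to about 2 mm. A picture is of the moment at which its call begins: read the wrist's pose just before it. calibration takes no time and is no camera call; for the wrist camera it gives the pose at the moment of the call.
- robot.close_job(): hands the job in; it is judged then, once.
Trained networks look in the newest picture that a camera, given by its name, has taken for a name from the list of things; names that differ only in an ending like _2 or _b are one class to them, and where a whole thing is asked for, a point or a joint stands for the part that bears it (a point fixed in the world has none). Each returns a list of dicts, best first, with "conf" (0 to 1); they miss things now and then, are a little off and sometimes report something else, mostly with a low value. They report only what shows in the picture. A call takes as long as a camera call. They do not tell look-alikes from the thing itself.
- robot.recognise(camera, query): "centre" ([x, y, z] in m, in world coordinates, good to about 4 mm: the middle of the surface that is visible of it).
- robot.regions_of(camera, query): "pixels" (420x560 bool, what is visible of it).
- robot.landmark_of(camera, query): "centre" ([x, y, z] in m, in world coordinates, good to about 4 mm: a listed point, or the origin of a listed thing).
The state is a dict: "t": time; "q": joint angles; "dq": joint speeds; "joint_torque": joint torques, N m; "tool_pos": TCP position; "orientation": TCP orientation; "force": force on the tool from outside, world axes, zero at the start; "wrist_torque": the same for the moment, N m; "opening": finger opening in m; "gripper_force": force on a finger pad.
Only numpy, scipy, OpenCV 4.12 (cv2) and the standard library are available. Lean on these libraries where they do the work, as an engineer would, in place of code of your own. Each camera call takes 0.05 s, during which the arm holds its last target. There are 200 camera calls.

### The job

Take the rectangular slide rack off its barbed hook on the drip stand - raise it a little, tilt it so that its basket swings outwards, and bring its eye up over the barbed tip - then lower it into the open rectangular staining dish so that it stands upright on the dish floor, and only then let go. Leave the round tube carrier hanging on the other hook.

Things in the scene. Friction and masses are not known exactly. Their poses are not given: they have to be found in the camera images.
- slide_rack_center (a point): Centre of the slide rack (loose, 0.2 kg), hung on either hook: open steel basket 56 x 84 x 22 mm (x,y,z) with glass slides, underside 77 below. Centred here, a closed eye 44 wide (y), 44 high in a frame 6 thick (x), 54 wide; black grip block 12 x 24 x 49 (x,y,z) from 28 to 77 above. z up the handle; y along the basket's long side; x through the eye, towards the hook's tip.
- tube_carrier_center (a point): Centre of the tube carrier (loose), hung on the other hook: a round steel cup, diameter 60 mm, 34 tall, with small capped tubes; underside 77 below this point; same eye, grip block and axes as the slide rack. It stays there.
- stand: Fixed drip stand, origin on the bench, z up, base 170 x 250 mm. Two 5 mm steel hooks point to its +x at y = +75 and -75: level arm (axis z = 136.5) to x = 95, then straight up to z = 184.5, the stand's top; barb back to x = 90. Carriers hang at x about 55. The eye is too low to pass upright; with the basket swung to +x by 35 to 40 deg and the eye's centre at x = 93 it lifts clear, 5 mm spare.
- dish_in (a point): Centre of the inner floor of the staining dish, fixed: open grey rectangular dish 112 x 142 x 45 mm outside (x,y,z), walls and floor 6 thick, inside 100 x 130; rim 39 above this point. x and y run along its sides; the rack's long side goes along its long side (y).
Mind the look-alikes: they are no part of the job. What is shaped like the part that bears slide_rack_center but green or purple is not meant.

How it is judged:
On the way, in this order (a step that is already met when the one before it is completed fails the run):
1. the slide rack is off its hook: the centre of its eye is beyond x = 130 mm or above z = 215 mm or past y = -140 mm in the stand's frame ((x of slide_rack_center in the frame of stand above 0.13 m or z of slide_rack_center in the frame of stand above 0.215 m or y of slide_rack_center in the frame of stand below -0.14 m)), for 0.1 s.
2. while still held in the fingers it stands (to within 13 mm) on the dish floor, upright within 10 degrees (horizontal distance between slide_rack_center and dish_in below 0.04 m and z of slide_rack_center in the frame of dish_in below 0.09 m and angle between slide_rack_center's own z axis and vertical below 0.175 rad and contact force between slide_rack and the fingers above 0.3 N), for 0.1 s.
At the end, for the whole second after the job is handed in: The slide rack stands on the dish floor (its centre within 40 mm of the dish centre, at most 13 mm high of standing, upright within 10 degrees), let go and at rest, and the tube carrier hangs within 30 mm of where it was (horizontal distance between slide_rack_center and dish_in below 0.04 m and z of slide_rack_center in the frame of dish_in below 0.09 m and angle between slide_rack_center's own z axis and vertical below 0.175 rad and linear speed of slide_rack below 0.03 m/s and distance of tube_carrier_center from where it was at the start of the episode below 0.03 m); the robot touches nothing.
It fails at once if the tube carrier is knocked more than 60 mm from its place (distance of tube_carrier_center from where it was at the start of the episode above 0.06 m).
It also fails if it takes over 51 s, if anything falls off the work surface, if the arm or the gripper's body presses on something with over 40 N, if the wrist force passes 120 N, or if a joint passes its speed limit or range.

## Working session

There is one attempt and no reset: what is moved stays moved. The work goes in short steps, Python scripts to look and compute and a tool call to move; the robot and the scene stay as the last step left them, time stands still between calls to the robot, and variables do not carry over. Pictures are saved under pics/ and viewed, at most 13 in all, crops included, and the job is handed in when it is done.

Besides the shell and the picture viewer there is one more tool, called after "Emit:" as name(argument=value, ...), one argument or row to a line, values as JSON. play_rows: Moves the arm, as the interface text tells. Its arguments: {"type":"object","properties":{"increments":{"type":"string"},"force":{"type":"number"}},"required":["increments"]}

```bash
mkdir -p pics; ls; python3 - <<'E'
from plant import robot
import cv2
for c in ("side","top"):
    cv2.imwrite(f"pics/{c}0.png",robot.read_camera(c))
    for q in ("slide_rack_center","tube_carrier_center","stand","dish_in"):
        try: print(c,q,[(d["conf"],d["centre"]) for d in robot.landmark_of(c,q)])
        except Exception as e: print(c,q,e)
s=robot.read_state(); print(s)
E
```

```text
pics
side slide_rack_center [(0.8, [0.468, 0.3957, 0.0758]), (0.76, [0.5572, 0.165, 0.1181]), (0.73, [0.5809, 0.3185, 0.0763])]
side tube_carrier_center [(0.88, [0.5664, 0.0223, 0.1133])]
side stand [(0.72, [0.5081, 0.0887, 0.0003])]
side dish_in [(0.79, [0.596, -0.2527, 0.0052])]
top slide_rack_center [(0.92, [0.36, 0.2643, 0.0782]), (0.87, [0.4685, 0.3924, 0.0752]), (0.59, [0.5846, 0.3186, 0.0748]), (0.56, [0.5542, 0.1704, 0.1157])]
top tube_carrier_center [(0.59, [0.5674, 0.0183, 0.1172])]
top stand [(0.6, [0.5091, 0.0849, 0.0013]), (0.48, [0.5971, -0.2485, 0.006])]
top dish_in [(0.76, [0.5992, -0.2485, 0.003])]
{'t': 0.5, 'q': array([-1.29841391e+00,  1.30402790e-01,  1.48824822e+00,  8.11039568e-06,
        1.52300072e+00, -8.53836335e-02]), 'dq': array([-1.85743617e-05, -1.45210348e-03, -9.70918031e-04, -2.46876398e-04,
       -5.05776387e-04,  1.80519688e-03]), 'joint_torque': array([-9.46311957e-05, -5.59178245e+01, -4.91568482e+01,  7.67771644e-02,
        2.42807181e-02,  5.79779893e-06]), 'tool_pos': array([ 0.21013742, -0.56197734,  0.19370704]), 'orientation': array([-3.09140390e+00, -5.58974063e-01, -4.00608806e-06]), 'force': array([-0.27569514,  0.43716212, -0.99235703]), 'wrist_torque': array([-0.05339718, -0.04772391,  0.00697915]), 'gripper_force': 0.0, 'opening': 0.09309937422065971}
```

View pics/side0.png

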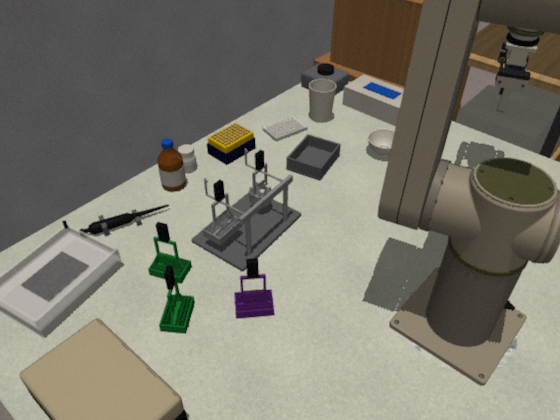

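View pics/top0.png

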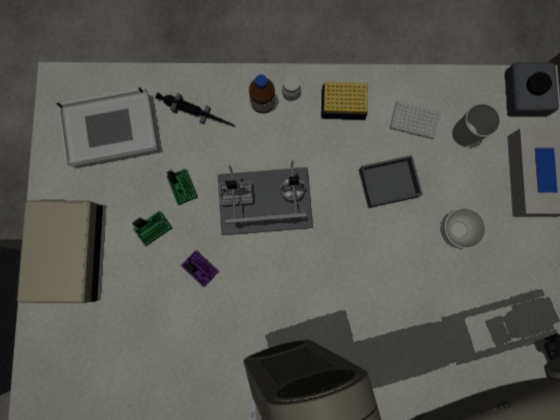

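Side view: the steel rack hangs on the left hook (grip at 219,190) and the tube carrier on the right hook (260,160). The look-alikes are green (170,265), green (178,312) and purple (254,300). The dish is at (314,157). I choose the grey rack on the hook at (219,190) and check it in a crop.

```bash
python3 - <<'E'
import cv2,numpy as np
a=cv2.imread("pics/side0.png")[135:270,180:310]; b=cv2.imread("pics/top0.png")[150:245,205:325]
a=cv2.resize(a,(400,415),interpolation=3); b=cv2.resize(b,(400,317),interpolation=3)
b=cv2.copyMakeBorder(b,0,98,0,0,0); im=np.hstack([a,b])
cv2.imwrite("pics/c0.png",cv2.convertScaleAbs(im,alpha=1.5,beta=10))
E
```

```text
(no output)
```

View pics/c0.png

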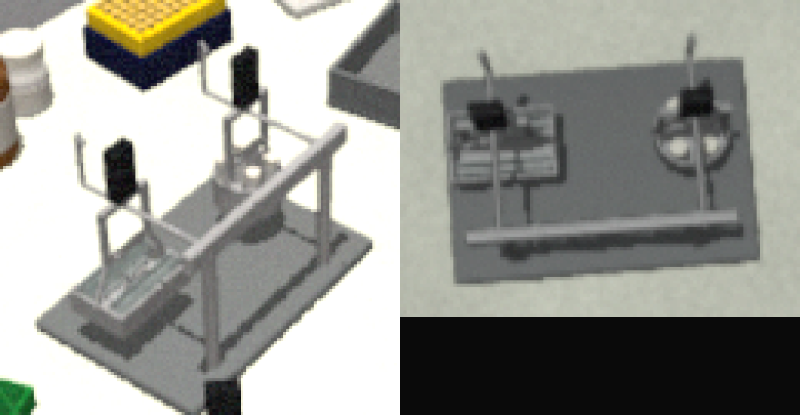

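The crop confirms the choice: the steel basket with slides hangs on the left hook, the crossbar is at the back (−x), and its two posts are inboard of the hooks. The tool can't tilt, so I'll pivot the rack in the pads by pulling it back against the crossbar. First I need the yaw angles.

```bash
cat > h.py <<'E'
from plant import robot
import cv2,numpy as np
from scipy.spatial.transform import Rotation as R
def cal(c):
    k=robot.calibration(c); f=210/np.tan(np.radians(k["vertical_fov"])/2)
    return k,np.array([[f,0,k["cx"]],[0,f,k["cy"]],[0,0,1]]),cv2.Rodrigues(np.array(k["rvec"]))[0],np.array(k["tvec"]).reshape(3)
def w(c,px,z):
    k,K,Rm,t=cal(c); o=-Rm.T@t; out=[]
    for p in px:
        d=Rm.T@np.linalg.solve(K,[p[0],p[1],1]); out.append(o+d*(z-o[2])/d[2])
    return np.array(out)
def proj(c,P):
    k,K,Rm,t=cal(c); q=(np.array(P)@Rm.T+t)@K.T; return q[...,:2]/q[...,2:]
E
python3 - <<'E'
from h import *
im=cv2.imread("pics/top0.png")
def rect(m,z):
    n,l,s,c=cv2.connectedComponentsWithStats(m.astype(np.uint8)); i=1+np.argmax(s[1:,4])
    p=np.argwhere(l==i)[:,::-1]; q=w("top",p,z)[:,:2]; return s[i,4],cv2.minAreaRect((q*1000).astype(np.float32))
for q,z in (("dish_in",.042),("stand",.008)):
    for d in robot.regions_of("top","dish" if 0 else q)[:2]: print(q,d["conf"],rect(d["pixels"],z))
S=w("top",[(205+(X-400)/3.333,150+Y/3.333) for X,Y in ((443,82),(740,60),(760,262),(455,283))],.01);print(S,S.mean(0))
D=w("top",[(360,166),(413,156),(421,195),(369,207)],.045);print(D,D.mean(0))
C=w("top",[(205+(X-400)/3.333,150+Y/3.333) for X,Y in ((467,237),(737,215))],.14);print(C)
k=robot.calibration("wrist");print(k)
E
```

```text
dish_in 0.79 (np.int32(2327), ((594.6344604492188, -245.0816192626953), (117.1711196899414, 151.14862060546875), 12.359785079956055))
stand 0.6 (np.int32(4537), ((554.2337646484375, 90.75453186035156), (189.3706512451172, 253.14805603027344), 5.0681328773498535))
stand 0.47 (np.int32(481), ((578.1351318359375, 16.6641902923584), (70.0821762084961, 63.426109313964844), 0.31262636184692383))
[[ 0.61530664  0.21991569  0.01      ]
 [ 0.63560647 -0.0260174   0.01      ]
 [ 0.46713229 -0.04182904  0.01      ]
 [ 0.44843513  0.20607467  0.01      ]] [0.54162013 0.08953598 0.01      ]
[[ 0.6335117  -0.16644477  0.045     ]
 [ 0.66217082 -0.31023049  0.045     ]
 [ 0.55524206 -0.32780197  0.045     ]
 [ 0.52193601 -0.18823695  0.045     ]] [ 0.59321515 -0.24817854  0.045     ]
[[ 0.46982316  0.18240297  0.14      ]
 [ 0.48732006 -0.01511204  0.14      ]]
{'vertical_fov': 68.89268218361451, 'cx': 277.91970075191745, 'cy': 208.62399976294793, 'rvec': array([-2.41253874,  1.67426237,  0.20183122]), 'tvec': array([-0.60143378, -0.02753494,  0.38824097])}
```

```bash
cat >> h.py <<'E'
def inc(p,yaw=None):
    # tool-frame mm shift and turn (deg) to world TCP p, tool y along world yaw(deg)+90
    s=robot.read_state(); Rm=R.from_rotvec(s["orientation"]).as_matrix()
    d=Rm.T@(np.array(p)-s["tool_pos"])*1000
    turn=0
    if yaw is not None:
        a=np.radians(yaw); y=Rm.T@np.array([-np.sin(a),np.cos(a),0]); turn=np.degrees(np.arctan2(-y[0],y[1])); turn=(turn+90)%180-90
    print("inc",np.round(d,1),"turn",round(float(turn),1),"pos",np.round(s["tool_pos"],4),"t",s["t"],"F",np.round(s["force"],1),"open",round(s["opening"],4),"grip",s["gripper_force"])
O=np.array([.5085,.0895,0]); SY=4.9
def st(x,y,z): return O+R.from_euler("z",SY,degrees=True).apply([x/1000,y/1000,z/1000])
def tost(p): return R.from_euler("z",-SY,degrees=True).apply(np.array(p)-O)*1000
E
python3 - <<'E'
from h import *
print(R.from_rotvec(robot.read_state()["orientation"]).as_matrix().round(3))
inc([.37,-.2,.34],4.9); inc(st(55,75,300),4.9)
E
```

```text
[[ 0.937  0.35  -0.   ]
 [ 0.35  -0.937 -0.   ]
 [-0.     0.    -1.   ]]
inc [ 276.5 -283.1 -146.3] turn 15.6 pos [ 0.2102 -0.562   0.1937] t 0.6 F [ 0.5  0.1 -0. ] open 0.093 grip 0.0
inc [ 580.8 -563.2 -106.3] turn 15.6 pos [ 0.2102 -0.562   0.1937] t 0.6 F [ 0.5  0.1 -0. ] open 0.093 grip 0.0
```

Emit:
play_rows(
  increments="60 -60 -140 4 -1; 276 -283 -146 15.6 -1; 276 -283 -146 15.6 -1; 276 -283 -146 15.6 -1; 276 -283 -146 15.6 -1; 276 -283 -146 15.6 -1; 276 -283 -146 15.6 -1; 276 -283 -146 15.6 -1; 581 -563 -106 15.6 -1; 581 -563 -106 15.6 -1; 581 -563 -106 15.6 -1; 581 -563 -106 15.6 -1; 581 -563 -106 15.6 -1; 581 -563 -106 15.6 -1; 581 -563 -106 15.6 -1; 581 -563 -106 15.6 -1; 581 -563 -106 15.6 -1; 581 -563 -106 15.6 -1; 581 -563 -106 15.6 -1; 581 -563 -106 15.6 -1",
)

```text
t: 2.6
tool_pos: [0.5571, 0.1681, 0.3002]
orientation: [3.138, 0.134, 0.001]
force: [-0.3, 0.4, 0.2]
opening: 0.0932
gripper_force: 0.0
```

```bash
python3 - <<'E'
from h import *
cv2.imwrite("pics/w1.png",robot.read_camera("wrist"))
for q in ("slide_rack_center","tube_carrier_center","stand"):
    print(q,[(d["conf"],d["centre"],tost(d["centre"]).round(0)) for d in robot.landmark_of("wrist",q)])
inc(st(55,75,150),4.9); print(robot.read_state()["q"].round(2), robot.read_state()["orientation"])
P=proj("wrist",[st(55,75,194),st(55,75,194)+[0,.05,0],st(95,75,184.5),st(95,-75,184.5)]); print(P)
E
```

```text
slide_rack_center [(0.96, [0.5562, 0.1679, 0.1174], array([ 54.,  74., 117.])), (0.93, [0.4689, 0.391, 0.0783], array([-14., 304.,  78.])), (0.88, [0.3563, 0.2645, 0.0734], array([-137.,  187.,   73.])), (0.6, [0.5792, 0.3181, 0.0757], array([ 90., 222.,  76.])), (0.22, [0.5102, 0.0892, -0.0026], array([ 2., -0., -3.]))]
tube_carrier_center [(0.47, [0.5977, -0.2486, 0.0055], array([  60., -344.,    6.]))]
stand [(0.84, [0.5086, 0.0883, 0.0003], array([-0., -1.,  0.]))]
inc [ -0.5  -1.3 150.7] turn -0.1 pos [0.5572 0.1677 0.3007] t 2.8 F [-1.4 -1.3  0.2] open 0.0929 grip 0.0
[ 0.2   0.06  1.37 -0.    1.71  1.69] [-3.13866730e+00 -1.31628900e-01 -2.35569583e-03]
[[275.35299682 202.30595271]
 [225.02601375 198.19544057]
 [275.26779418 160.88757125]
 [426.35860447 160.58699712]]
```

View pics/w1.png

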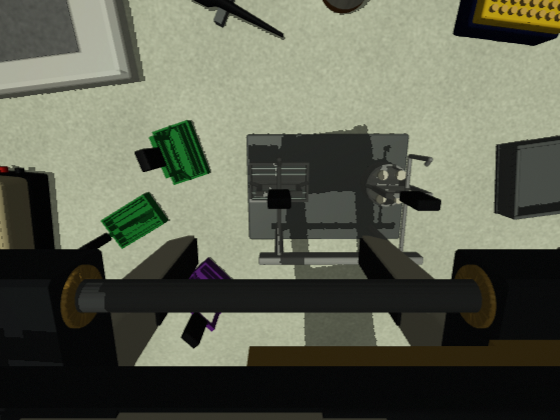

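Wrist view: the rack's grip block is at (279,199) directly ahead, the hook lines up with it, and the carrier is at (420,200), clear of the gripper. I'll descend and grip.

Emit:
play_rows(
  increments="2 1 45 0 -1; 2 1 90 0 -1; 2 1 130 0 -1; 2 1 151 0 -1; 2 1 151 0 -1; 2 1 151 0 1; 2 1 151 0 1; 2 1 151 0 1; 2 1 151 0 1; 2 1 151 0 1; 2 1 151 0 1; 2 1 151 0 1; 2 1 151 0 1",
  force=15,
)

```text
t: 4.1
tool_pos: [0.5592, 0.168, 0.1487]
orientation: [3.139, 0.134, -0.0]
force: [-0.2, 0.3, 0.6]
opening: 0.0332
gripper_force: 0.0
```

Emit:
play_rows(
  increments="0 0 0 0 1; 0 0 0 0 1; 0 0 0 0 1; 0 0 0 0 1",
  force=15,
)

```text
t: 4.5
tool_pos: [0.5593, 0.168, 0.1487]
orientation: [-3.139, -0.134, 0.0]
force: [0.2, -0.5, -0.7]
opening: 0.0238
gripper_force: 15.0
```

Emit:
play_rows(
  increments="0 0 -7 0 1; 0 0 -13 0 1; -15 0 -13 0 1; -30 0 -13 0 1; -45 0 -13 0 1; -52 0 -13 0 1; -59 0 -13 0 1; -66 0 -13 0 1; -73 0 -13 0 1; -80 0 -13 0 1; -80 0 -13 0 1",
  force=15,
)

```text
t: 5.6
tool_pos: [0.4789, 0.1612, 0.1618]
orientation: [-3.139, -0.135, 0.0]
force: [0.6, 1.3, -1.9]
opening: 0.0239
gripper_force: 15.0
```

```bash
python3 - <<'E'
from h import *
im=robot.read_camera("side")
cv2.imwrite("pics/s2.png",cv2.resize(im[120:270,170:320],(600,600),interpolation=3))
for c in ("side","top"):
    if c=="top": robot.read_camera(c)
    print([(d["conf"],tost(d["centre"]).round(0)) for d in robot.landmark_of(c,"slide_rack_center")])
inc(st(0,75,150)); s=robot.read_state(); print(tost(s["tool_pos"]),s["wrist_torque"])
E
```

```text
[(0.94, array([ 91., 222.,  77.])), (0.92, array([-17., 308.,  76.])), (0.7, array([-131.,  189.,   78.]))]
[(0.91, array([-130.,  187.,   79.])), (0.6, array([-17., 305.,  78.]))]
inc [22.9 -1.2 11.5] turn 0.0 pos [0.4794 0.1611 0.1615] t 5.8 F [-0.5 -0.5 -2.4] open 0.0239 grip 14.999683946371078
[-22.87443035  73.84575424 161.4845905 ] [0.03602856 0.04242188 0.00015438]
```

View pics/s2.png

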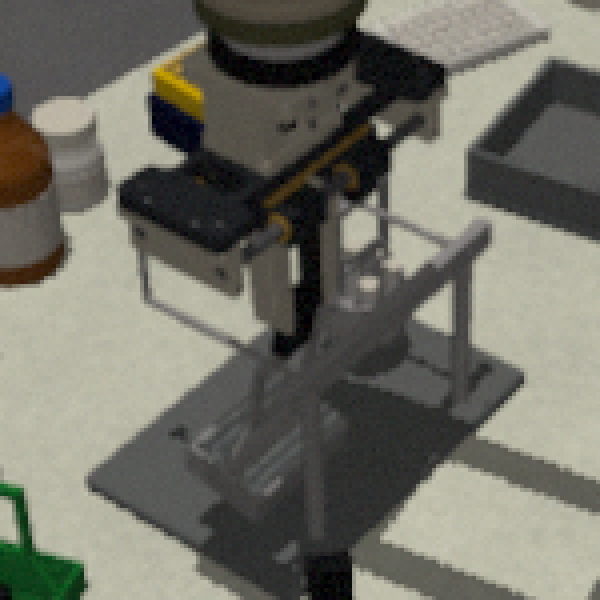

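Emit:
play_rows(
  increments="-5 0 0 0 1; -10 0 0 0 1; -15 0 0 0 1; -20 0 0 0 1; -25 0 0 0 1; -28 0 0 0 1; -28 0 0 0 1",
  force=15,
)

```text
t: 6.5
tool_pos: [0.4515, 0.1588, 0.1622]
orientation: [-3.139, -0.134, -0.001]
force: [1.6, 0.5, 0.5]
opening: 0.024
gripper_force: 15.0
```

Emit:
play_rows(
  increments="0 0 0 0 1; 0 0 0 0 1; 0 0 0 0 1; 30 0 0 0 1; 60 0 0 0 1; 75 0 0 0 1; 75 0 0 0 1; 75 0 0 0 1",
  force=60,
)

```text
t: 7.3
tool_pos: [0.5252, 0.165, 0.1606]
orientation: [3.138, 0.134, -0.005]
force: [0.1, 0.9, -1.8]
opening: 0.0231
gripper_force: 60.0
```

```bash
cat >> h.py <<'E'
def model(th,piv,yaw,pv=52):
    # rack points (wireframe segs) in world; pivot at world piv, body (0,0,pv)
    def box(x,y,z0,z1): 
        c=[(a*x,b*y,z) for a in(-1,1) for b in(-1,1) for z in(z0,z1)]
        return [(c[i],c[j]) for i in range(8) for j in range(i+1,8) if sum(u!=v for u,v in zip(c[i],c[j]))==1]
    s=box(28,42,-77,-55)+box(6,12,28,77)+box(3,27,-22,27)
    s=np.array(s,float)-[0,0,pv]; r=R.from_euler("z",yaw,degrees=True)*R.from_euler("y",-th,degrees=True)
    return r.apply(s.reshape(-1,3)/1000).reshape(-1,2,3)+piv
def overlay(c,th,piv,yaw,win,fn,sc=5,pv=52):
    im=robot.read_camera(c); x0,y0,x1,y1=win
    a=cv2.resize(im[y0:y1,x0:x1],None,fx=sc,fy=sc,interpolation=3); a=cv2.convertScaleAbs(a,alpha=1.4,beta=10); b=a.copy()
    q=(proj(c,model(th,piv,yaw,pv))-[x0-.5,y0-.5])*sc
    for u,v in q: cv2.line(b,tuple(u.round().astype(int).tolist()),tuple(v.round().astype(int).tolist()),(0,255,255),1)
    cv2.imwrite(fn,np.hstack([a,b]))
E
python3 - <<'E'
from h import *
s=robot.read_state(); p=s["tool_pos"]+[0,0,.019]; print(tost(p),s["force"],s["opening"])
overlay("side",36,p,4.9,(185,165,265,275),"pics/o1.png")
for c in("side","wrist"):
    if c!="side": robot.read_camera(c)
    print([(d["conf"],tost(d["centre"]).round(0)) for d in robot.landmark_of(c,"slide_rack_center")])
E
```

```text
[ 23.07492868  73.77131159 179.61082437] [ 0.056077    0.86562609 -1.77126602] 0.023143370848317312
[(0.88, array([ 55.,  73., 139.])), (0.84, array([ 90., 224.,  78.])), (0.83, array([-16., 304.,  73.])), (0.73, array([-133.,  187.,   76.]))]
[(0.98, array([ 89., 223.,  76.])), (0.74, array([ 59.,  77., 138.])), (0.56, array([-19., 304.,  79.])), (0.25, array([-0., -5., -2.]))]
```

View pics/o1.png

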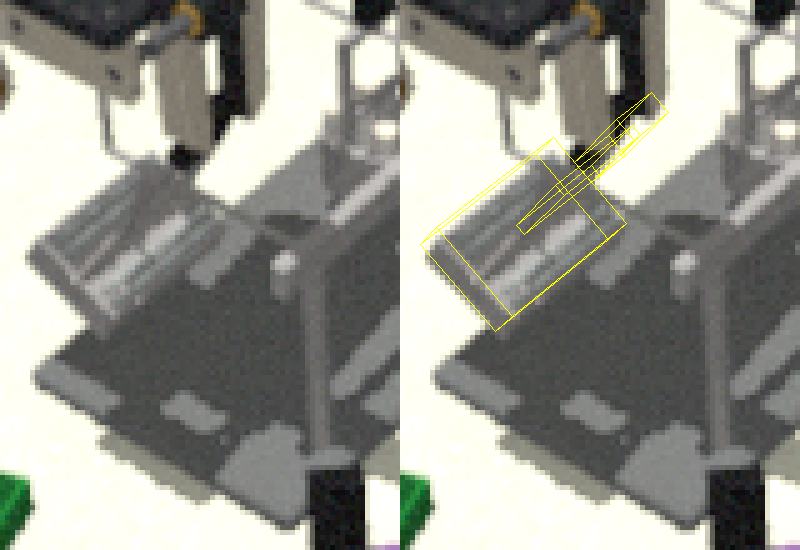

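The rack is held at a tilt of 36–39°: in the overlay the 36° model lies on the basket at (30–230,150–330), and the eye centre is about x=55, z=138. Next I bring the eye to x≈94 and lift.

Emit:
play_rows(
  increments="20 0 0 0 1; 40 0 0 0 1; 40 0 0 0 1; 40 0 -10 0 1; 40 0 -20 0 1; 40 0 -30 0 1; 40 0 -35 0 1; 40 0 -35 0 1",
)

```text
t: 8.3
tool_pos: [0.5669, 0.1688, 0.1987]
orientation: [-3.138, -0.135, -0.005]
force: [0.9, -0.1, -2.1]
opening: 0.0234
gripper_force: 60.0
```

```bash
python3 - <<'E'
from h import *
s=robot.read_state(); p=s["tool_pos"]+[0,0,.019]; print(tost(p),s["force"],s["opening"])
overlay("side",37,p,4.9,(185,140,265,250),"pics/o2.png")
print([(d["conf"],tost(d["centre"]).round(0)) for d in robot.landmark_of("side","slide_rack_center")])
print((proj("side",[st(95,75,184.5),st(95,75,136.5)])-[184.5,139.5])*5)
E
```

```text
[ 65.00961251  74.04970528 217.73186562] [ 0.900335   -0.10921007 -2.07782092] 0.023398304560619112
[(0.91, array([ 89., 224.,  76.])), (0.82, array([-17., 307.,  76.])), (0.62, array([ 96.,  72., 174.])), (0.33, array([  57., -348.,    6.]))]
[[100.18679295 197.19373813]
 [109.32981114 275.99344181]]
```

View pics/o2.png

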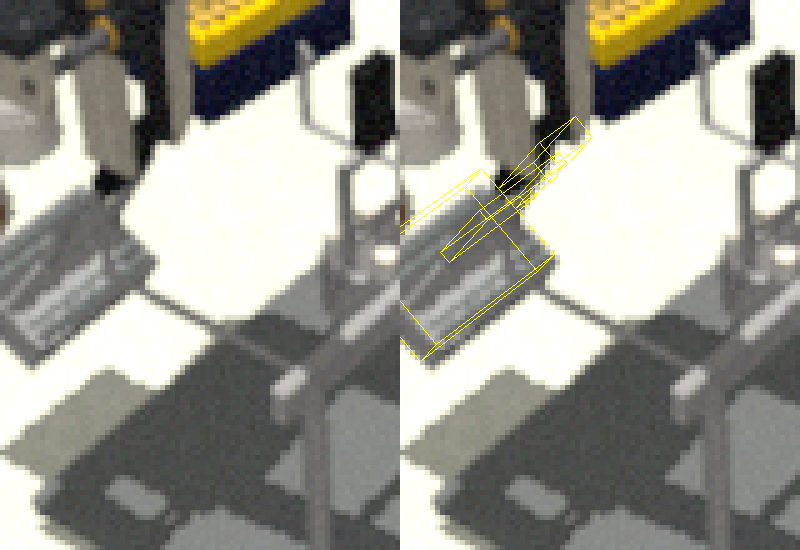

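Emit:
play_rows(
  increments="2 0 0 0 1; 2 0 -8 0 1; 2 0 -16 0 1; 2 0 -24 0 1; 2 0 -32 0 1; 2 0 -40 0 1; 2 0 -48 0 1; 2 0 -50 0 1",
)

```text
t: 9.2
tool_pos: [0.5688, 0.1689, 0.2484]
orientation: [-3.138, -0.134, -0.003]
force: [0.2, 0.9, -1.3]
opening: 0.0235
gripper_force: 60.0
```

```bash
python3 - <<'E'
from h import *
s=robot.read_state(); p=s["tool_pos"]+[0,0,.019]; print(tost(p),s["force"],s["opening"])
overlay("side",34,p,4.9,(175,120,255,230),"pics/o3.png")
print([(d["conf"],tost(d["centre"]).round(0)) for d in robot.landmark_of("side","slide_rack_center")])
E
```

```text
[ 66.89322629  73.97246123 267.38114293] [ 0.21026858  0.92712591 -1.28504889] 0.023468182687658868
[(0.81, array([-132.,  184.,   76.])), (0.69, array([100.,  73., 225.])), (0.69, array([-17., 305.,  75.])), (0.6, array([ 91., 223.,  78.]))]
```

View pics/o3.png

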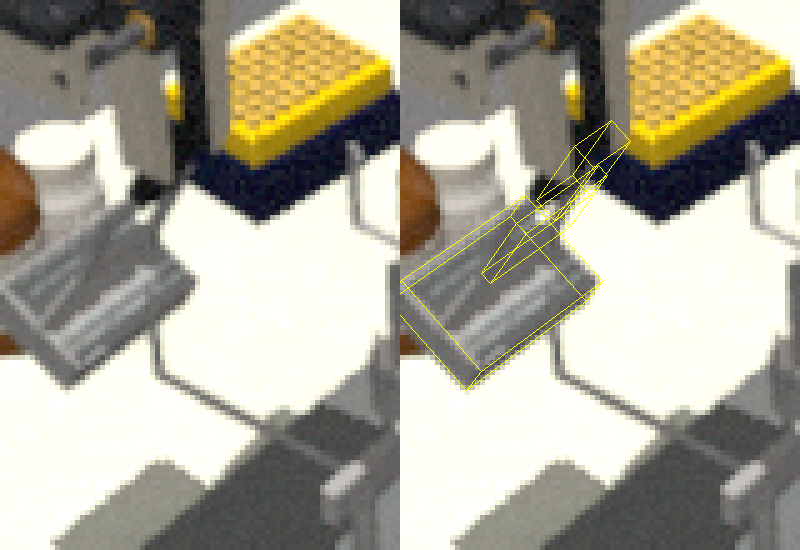

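The 34° model now fits, with the basket at (0–195,190–390), and the rack's eye is above the hook tip, which is hidden behind the basket (upright visible at (157,350)). I'll raise it and carry it to the dish, where the +x wall can push it upright.

```bash
cat >> h.py <<'E'
D=np.array([.598,-.2495,.006]); DY=11.5
def di(x,y,z): return D+R.from_euler("z",DY,degrees=True).apply([x/1000,y/1000,z/1000])
def todi(p): return R.from_euler("z",-DY,degrees=True).apply(np.array(p)-D)*1000
E
python3 - <<'E'
from h import *
inc(di(-49,0,314),11.5)
E
```

```text
inc [-55.  424.9 -72.7] turn -6.6 pos [0.5685 0.1688 0.2474] t 9.3 F [ 1.   0.1 -2.4] open 0.0233 grip 59.997496604919434
```

Emit:
play_rows(
  increments="5 0 -40 0 1; 5 0 -73 0 1; 10 0 -75 0 1; 5 40 -75 -2 1; 0 80 -75 -4 1; -10 120 -75 -6.6 1; -20 160 -75 -6.6 1; -30 200 -75 -6.6 1; -40 240 -75 -6.6 1; -50 280 -75 -6.6 1; -55 320 -75 -6.6 1; -55 360 -75 -6.6 1; -55 400 -75 -6.6 1; -55 425 -75 -6.6 1; -55 425 -75 -6.6 1; -55 425 -75 -6.6 1; -55 425 -75 -6.6 1",
)

```text
t: 11.0
tool_pos: [0.5497, -0.2584, 0.3211]
orientation: [-3.125, -0.316, 0.001]
force: [0.2, 0.7, -0.3]
opening: 0.0234
gripper_force: 60.0
```

```bash
python3 - <<'E'
from h import *
for c in("wrist","side","top"):
    im=robot.read_camera(c)
    if c=="wrist": cv2.imwrite("pics/w4.png",im)
    for q in("dish_in","slide_rack_center"):
        L=[d for d in robot.landmark_of(c,q) if q=="dish_in" or d["centre"][1]<0]
        print(c,q,[(d["conf"],np.round(d["centre"],4),todi(d["centre"]).round(0)) for d in L])
s=robot.read_state();print(todi(s["tool_pos"]))
r=np.array([(x,y,39) for x,y in((-50,-65),(50,-65),(50,65),(-50,65))]); print(proj("wrist",[di(*a) for a in r]).round(0))
inc(di(-49,0,160),11.5)
E
```

```text
wrist dish_in [(0.16, array([ 0.5092,  0.0877, -0.0014]), array([-20., 348.,  -7.]))]
wrist slide_rack_center [(0.72, array([ 0.583 , -0.2509,  0.2986]), array([-15.,   2., 293.]))]
side dish_in [(0.88, array([ 0.595 , -0.2543,  0.0051]), array([-4., -4., -1.]))]
side slide_rack_center [(0.97, array([ 0.5821, -0.2523,  0.2976]), array([-16.,   0., 292.]))]
top dish_in [(0.64, array([ 0.5958, -0.2483,  0.0063]), array([-2.,  2.,  0.]))]
top slide_rack_center [(0.95, array([ 0.5813, -0.2524,  0.2969]), array([-17.,   0., 291.]))]
[-4.91331044e+01  1.76745447e-01  3.15926826e+02]
[[319. 178.]
 [322. 110.]
 [232. 110.]
 [235. 178.]]
inc [1.000e-01 1.000e-01 1.559e+02] turn 0.0 pos [ 0.5498 -0.2591  0.3219] t 11.45 F [ 0.5 -0.5 -2.7] open 0.0235 grip 59.99756455421448
```

View pics/w4.png

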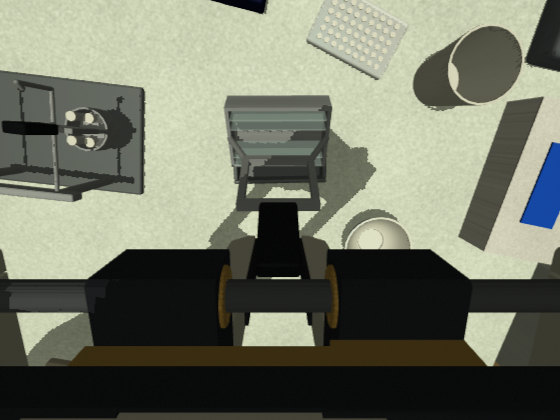

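Wrist view: the rack is square to the dish, with the basket at (225–330,95–205) covering the dish beneath, and the bowl at (378,235) is low and clear. I'll move 7 mm back and descend into the dish.

Emit:
play_rows(
  increments="-7 0 30 0 1; -7 0 70 0 1; -7 0 110 0 1; -7 0 140 0 1; -7 0 160 0 1; -7 0 175 0 1; -7 0 190 0 1; -7 0 198 0 1; -7 0 198 0 1; -7 0 198 0 1",
)

```text
t: 12.45
tool_pos: [0.5434, -0.2611, 0.1246]
orientation: [3.125, 0.315, 0.002]
force: [0.4, 0.3, -1.9]
opening: 0.0234
gripper_force: 60.0
```

```bash
python3 - <<'E'
from h import *
s=robot.read_state(); p=s["tool_pos"]+[0,0,.019]; print(todi(p),s["force"],s["t"])
overlay("side",35,p,11.5,(270,90,370,200),"pics/o5.png",4)
E
```

```text
[-55.81432895  -0.45757104 137.62398678] [ 0.4322368   0.33275142 -1.91762438] 12.45
```

View pics/o5.png

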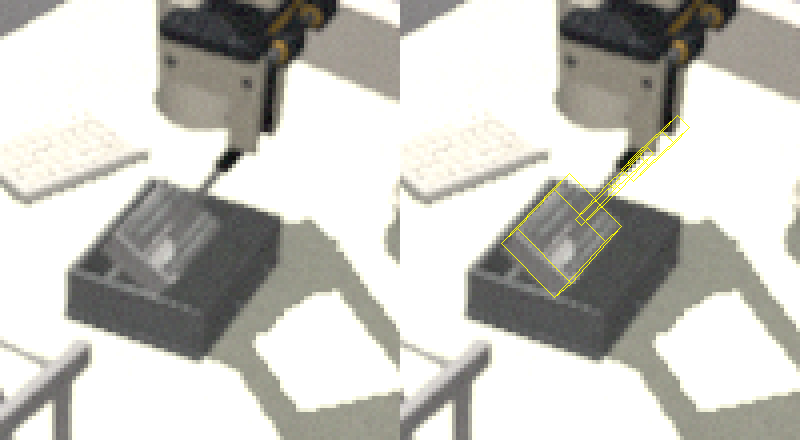

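The basket is inside the dish walls at (105–220,185–290), free of contact. I'll slide +x with a light grip so the far wall rotates it upright.

Emit:
play_rows(
  increments="0 0 0 0 1; 0 0 0 0 1; 10 0 0 0 1; 20 0 0 0 1; 30 0 0 0 1; 40 0 0 0 1; 48 0 0 0 1; 56 0 0 0 1; 62 0 0 0 1; 68 0 0 0 1; 72 0 0 0 1; 72 0 0 0 1",
  force=12,
)

```text
t: 13.7
tool_pos: [0.6138, -0.2463, 0.1237]
orientation: [-3.126, -0.315, -0.0]
force: [-0.3, -0.3, -2.0]
opening: 0.0238
gripper_force: 12.0
```

```bash
python3 - <<'E'
from h import *
s=robot.read_state(); print(todi(s["tool_pos"]),s["force"],s["t"],s["gripper_force"])
for c in("side","top"):
    im=robot.read_camera(c)
    print(c,[(d["conf"],todi(d["centre"]).round(0)) for d in robot.landmark_of(c,"slide_rack_center") if d["centre"][1]<0])
p=s["tool_pos"]+[0,0,.019]
overlay("side",0,p,11.5,(270,90,370,200),"pics/o6.png",4)
E
```

```text
[ 1.61489621e+01 -2.60824639e-02  1.17668544e+02] [-0.29471107 -0.32119561 -1.98098594] 13.7 11.998625546693802
side [(0.77, array([18., -0., 83.]))]
top [(0.65, array([18.,  1., 85.]))]
```

View pics/o6.png

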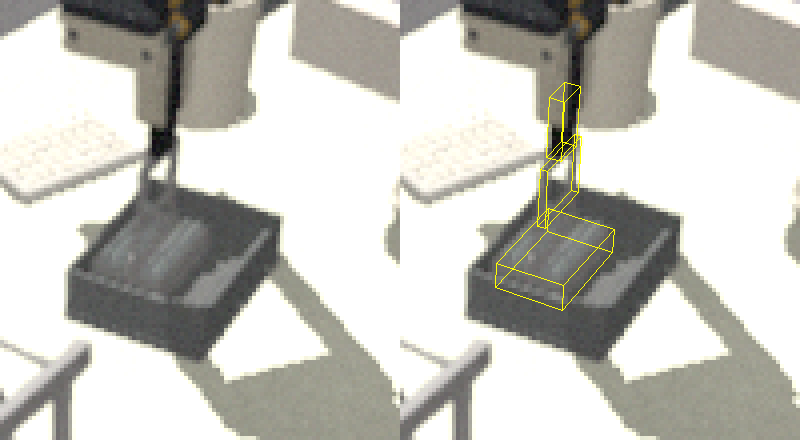

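The rack is almost upright (the 0° model matches at (495–615,210–310)) and about 8 mm above the floor. I'll move it back towards the centre and lower it until it stands.

Emit:
play_rows(
  increments="-6 0 0 0 1; -12 0 0 0 1; -12 0 3 0 1; -12 0 5 0 1; -12 0 7 0 1; -12 0 9 0 1; -12 0 10 0 1; -12 0 10 0 1; -12 0 10 0 1; -12 0 10 0 1",
)

```text
t: 14.95
tool_pos: [0.604, -0.2488, 0.1167]
orientation: [3.124, 0.316, 0.008]
force: [1.1, 3.6, 9.3]
opening: 0.0242
gripper_force: 12.0
```

```bash
python3 - <<'E'
from h import *
s=robot.read_state(); print(todi(s["tool_pos"]),s["force"],s["t"],s["gripper_force"])
for c in("side","top"):
    robot.read_camera(c)
    print(c,[(d["conf"],todi(d["centre"]).round(0)) for d in robot.landmark_of(c,"slide_rack_center") if d["centre"][1]<0])
E
```

```text
[  6.00302601  -0.47578887 110.6800561 ] [1.10372327 3.59868373 9.3349905 ] 14.95 12.011073231697083
side [(0.59, array([ 6., -1., 81.]))]
top [(0.49, array([ 5.,  2., 77.]))]
```

Emit:
play_rows(
  increments="0 0 -1 0 1; 0 0 -1 0 1; 0 0 -1 0 0.2; 0 0 -1 0 0; 0 0 -1 0 0; 0 0 -1 0 0; 0 0 -1 0 0; 0 0 -10 0 0; 0 0 -30 0 0; 0 0 -60 0 0; 0 0 -100 0 0; 0 0 -140 0 0; 0 0 -140 0 0; 0 0 -140 0 0",
)

```text
t: 16.55
tool_pos: [0.6026, -0.2493, 0.2563]
orientation: [3.124, 0.315, 0.005]
force: [0.7, -0.6, -0.9]
opening: 0.0464
gripper_force: 0.0
```

```bash
python3 - <<'E'
from h import *
s=robot.read_state(); print(todi(s["tool_pos"]),s["force"],s["t"],s["opening"])
im=robot.read_camera("side"); cv2.imwrite("pics/f.png",cv2.resize(im[100:260,180:400],(800,582),interpolation=3))
for c in("side","wrist"):
    if c!="side": robot.read_camera(c)
    print(c,[(d["conf"],todi(d["centre"]).round(0)) for d in robot.landmark_of(c,"slide_rack_center") if d["centre"][1]<0],[(d["conf"],d["centre"]) for d in robot.landmark_of(c,"tube_carrier_center")])
E
```

```text
[  4.54795549  -0.74467472 250.3027371 ] [ 0.65802694 -0.56400186 -0.89317339] 16.55 0.04644399912308374
side [(0.96, array([ 7., -1., 79.]))] [(0.62, [0.5668, 0.0181, 0.1161])]
wrist [(0.76, array([ 6.,  1., 80.]))] [(0.97, [0.5648, 0.018, 0.1125])]
```

View pics/f.png

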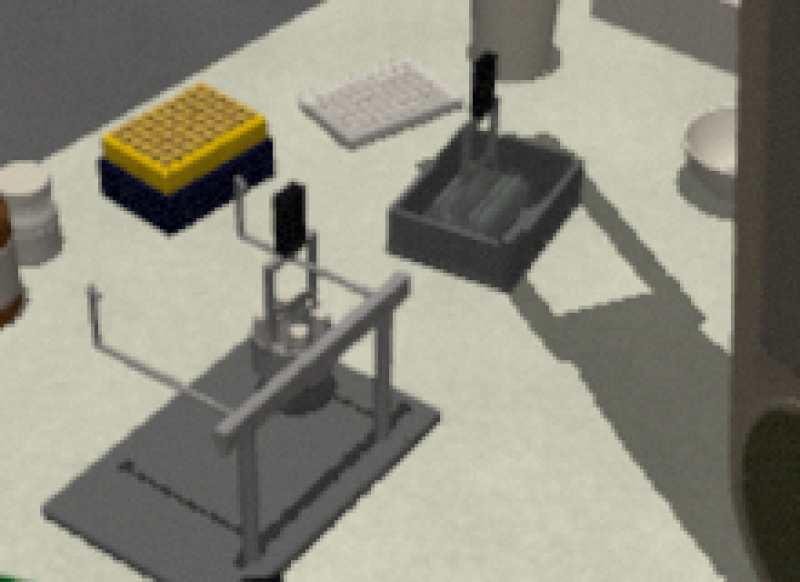

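The rack stands upright in the dish, with its grip at (485,85). The carrier still hangs at (290,220), and the gripper is clear.

```bash
python3 -c "
from plant import robot
print(robot.close_job())"
```

```text
the job is handed in; nothing more can be done
None
```

The slide rack is off its hook and stands upright on the dish floor, let go about 7 mm from the dish centre; the tube carrier still hangs on its hook. I handed the job in at about 17 s of the 51 s allowed, and it returned no verdict.

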